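# Nest the sample cups and show the nest to the inspection camera

## Task

Nest the three steel sample cups inside one another on the bench, the narrow one in the middle-sized one and that in the wide one with the handle, lowering each in gently rather than dropping it. Then take the wide cup, lift the whole nest, and finish while still holding it steady in the air in front of the inspection camera: upright, above the cross on the stand's base plate, the wide cup's half height level with the middle of the lens, its handle pointing straight away from the camera. Do not put it down or let go at the end, and leave the other things on the bench where they stand.

Things in the scene. Friction and masses are not known exactly. Their poses are not given: they have to be found in the camera images.
- wide_cup_mid (a point): centre (on the axis, half-way up, 25 mm above its underside) of the wide cup: open straight-sided stainless steel cup, 68 mm outside diameter, 50 mm high, 3 mm wall, 4 mm floor, about 0.2 kg. Its one loop handle sticks out along its +x axis to 64 mm from the cup's axis, 7 mm thick, between 5 and 46 mm above its underside. z up. Stands on the bench at the start.
- wide_cup_handle (a point): middle of the wide cup's handle: on its +x side, 59 mm from the cup's axis, 25 mm above its underside
- middle_cup_mid (a point): centre (on the axis, half-way up, 32 mm above its underside) of the middle cup: plain round straight-sided steel cup without handle, 50 mm outside diameter, 64 mm high, 3 mm wall, 3 mm floor, about 0.1 kg. z up. Standing in the wide cup its underside is 4 mm above that cup's and it stands 18 mm proud of that cup's rim.
- narrow_cup_mid (a point): centre (on the axis, half-way up, 38 mm above its underside) of the narrow cup: plain round straight-sided steel cup without handle, 34 mm outside diameter, 76 mm high, 3 mm wall, about 0.06 kg. z up. Standing in the middle cup its underside is 3 mm above that cup's and it stands 15 mm proud of that cup's rim.
- middle_cup: the middle cup, origin under its centre
- narrow_cup: the narrow cup, origin under its centre
- wide_cup: the wide cup, origin under its centre
- lens (a point): middle of the inspection camera's lens glass, 38 mm wide; the camera looks level along this frame's +y axis, z is up. The camera (grey, 56 x 44 x 50 mm, black lens barrel) sits at a set height, 19 to 25 cm above the bench, on a steel post 296 mm high; the post stands 48 mm behind the lens glass on a fixed white base plate (110 x 280 mm, 6 mm thick).
- view_point (a point): where the wide cup's centre is to be held: on the lens axis, 122 mm in front of the lens glass, straight above the black cross on the base plate. Same axes as the lens: the handle is to point along +y.
- stopper: tan cork stopper, a tapering plug 28 mm across and 26 mm high; origin under its centre; a bystander
- dish: shallow white porcelain dish, 76 mm across, 16 mm high; origin under its centre; a bystander
- flask: glass volumetric flask, 68 mm across the belly, slim neck, 165 mm high; origin under its centre; a bystander
- reagent_bottle: amber glass bottle with white cap, 66 mm across, 140 mm high; origin under its centre; a bystander
- sample_jar: white jar with blue cap, 54 mm across, 60 mm high; origin under its centre; a bystander
- spatula: steel spatula lying flat, square blade, 160 mm long along its x axis; origin on its underside; a bystander
- vial_tray: white open tray with compartments, 100 x 140 x 40 mm; origin under its centre; a bystander
Mind the look-alikes: they are no part of the job. Leave any yellow look-alike of the wide_cup alone.

How it is judged:
By the outcome, as a careful person would: the job done as asked, in the order asked, and still so for the second after the job is handed in, while the arm keeps its last pose, push and grip.
It also fails if it takes over 67 s, if anything falls off the work surface, if the arm or the gripper's body presses on something with over 40 N, if the wrist force passes 120 N, or if a joint passes its speed limit or range.

## Robot

A 6-joint arm with a two-finger parallel gripper is mounted at the origin on the work surface. World frame = base frame: x ahead of the robot, y to its left, z up, the work surface at z = 0. Lengths are in mm, angles in rad, forces in N, time in s.
With the tool pointing down it reaches from about 350 to 850 mm from the base axis. Payload 8.1 kg.
Tool frame: the origin (TCP) lies at the very end of the fingers, on their centre line; the grasp point (between the pads) lies 19 mm behind it (manip.tcp_to_grasp is the distance from the TCP to the grasp point, in mm); z points along the fingers, y is the line along which they close (so a half turn about z gives the same grasp; the last joint's range is limited). The gripper opens to 93 mm and grips with 3 to 60 N. Pads are 15 mm wide; open, the fingers measure 128 mm over their backs; the gripper's body (75 mm by 188 mm) begins 65 mm behind the grasp point.
Start: joints at [1.192, 0.13, 1.488, -0, 1.523, -0.085], TCP at [173.733, 574.301, 218.635] pointing down, gripper open.
Joint ranges: [-2.96, 2.96], [-0.89, 2.26], [0.02, 2.5], [-1.34, 4.48], [0, 2.73], [-2.66, 2.66]. Speed limits (rad/s): [2.39, 2.39, 2.79, 3.14, 3.14, 3.14].

## Interface

Orientations are given as a unit quaternion [x, y, z, w].
In Python, from workcell import manip, eyes gives the robot as it stands.
- The arm moves only by the tool send_rows, never from a script. Its argument "deltas" is text: rows parted by semicolons, each of 5 numbers parted by spaces: the shift along the world's x, y, z in mm, then the turn about the world's z in degrees, then the finger opening in mm, from 0 to 93. In form: dx dy dz roll jaw; .... A call has 1 to 10 rows; each row is the pose to reach, as a shift and turn from the pose commanded when the call began; what a row does not reach only later rows make up. A row lasts 1/10 s, in which the tool goes at most 50 mm and 8.59 degrees, less where a joint would pass 70% of its speed; a pose out of reach is approached as far as the arm can. A call with a gripper value outside its range is refused whole. The fingers move at their own pace and stop on an object; "squeeze" is the grip in N (left out, the last holds). Time passes only in rows, so rows that repeat a pose let the fingers close. It gives the time, the measured TCP pose, the force, the opening and the grip force at its end, in the units of the state.
- manip.get_state(): the state, without advancing time (a new reading comes with each control period).
- eyes.camera(name): name is "scene" or "side" or "wrist"; returns a dict with "frame" (480x640x3 uint8, red, green, blue), "range_z" (480x640 float32, mm along the optical axis (not along the pixel's ray), 0 where there is no reading), "intrinsics" (3x3 intrinsics, pixels), "camera_from_world" (4x4, takes a point from world to camera coordinates); the wrist camera has in their place "mount" (4x4, takes a point from camera to tool coordinates, whose origin is the TCP and whose axes are the flange's). Camera axes: x right, y down, z forward; pixel columns grow to the right and rows downward; lengths in mm; the calibration is good to about 2 mm. A picture is of the moment at which its call begins: read the wrist's pose just before it.
- manip.sign_off(): hands the job in; it is judged then, once.
The state is a dict: "time_s": time; "qpos": joint angles; "joint_vel": joint speeds; "joint_torque": joint torques, N m; "ee_pos": TCP position; "tcp_rot": TCP orientation; "wrist_force": force on the tool from outside, world axes, zero at the start; "ft_torque": the same for the moment, N m; "grip_width": finger opening in mm; "grip_force": force on a finger pad.
Only numpy, scipy, OpenCV 4.12 (cv2) and the standard library are available. Lean on these libraries where they do the work, as an engineer would, in place of code of your own. Each camera call takes 0.05 s, during which the arm holds its last target. There are 200 camera calls.

## Working session

There is one attempt and no reset: what is moved stays moved. The work goes in short steps, Python scripts to look and compute and a tool call to move; the robot and the scene stay as the last step left them, time stands still between calls to the robot, and variables do not carry over. Pictures are saved under pics/ and viewed, at most 10 in all, crops included, and the job is handed in when it is done.

Besides the shell and the picture viewer there is one more tool, called after ">>>" as a command line: name --argument value ..., lists and objects as JSON in quotes. send_rows: Moves the arm, as the interface text tells. Its arguments: {"type":"object","properties":{"deltas":{"type":"string"},"squeeze":{"type":"number"}},"required":["deltas"]}

```bash
ls; mkdir -p pics; cat > h.py <<'E'
import numpy as np, cv2
from workcell import manip, eyes
from scipy.spatial.transform import Rotation as R
def cloud(c,st=None):
    K=c["intrinsics"];z=c["range_z"].astype(float);v,u=np.mgrid[:480,:640]
    P=np.stack([(u-K[0,2])*z/K[0,0],(v-K[1,2])*z/K[1,1],z],-1)
    if "mount" in c:
        M=c["mount"];T=np.eye(4);T[:3,:3]=R.from_quat(st["tcp_rot"]).as_matrix();T[:3,3]=st["ee_pos"];M=T@M
    else: M=np.linalg.inv(c["camera_from_world"])
    W=P@M[:3,:3].T+M[:3,3]; W[z<=0]=np.nan
    return W
def get(n):
    st=manip.get_state();c=eyes.camera(n);np.savez(f"{n}.npz",W=cloud(c,st),f=c["frame"]);return c["frame"],cloud(c,st),c
E
python3 - <<'E'
from h import *
print(manip.get_state())
for n in("scene","side"):
    f,W,c=get(n);cv2.imwrite(f"pics/{n}0.png",f[...,::-1]);print(n,c["camera_from_world"].round(2).tolist(),c["intrinsics"].tolist())
E
```

```text
pics
{'time_s': 0.0, 'qpos': array([ 1.19160908e+00,  1.31156340e-01,  1.48929130e+00,  2.22084704e-06,
        1.52298214e+00, -8.54326622e-02]), 'joint_vel': array([-0.00086049, -0.00125805,  0.00153025,  0.00075264, -0.00012732,
        0.00043628]), 'joint_torque': array([-1.18313073e-03, -5.59842896e+01, -4.91753948e+01,  7.67465495e-02,
        3.53987364e-02, -1.27363633e-04]), 'ee_pos': array([173.51327897, 573.76686871, 217.58372473]), 'tcp_rot': array([ 1.46349756e-01,  9.89232483e-01, -8.93632801e-04, -2.12556510e-04]), 'wrist_force': array([ 0.46430872, -0.898249  ,  0.30034689]), 'ft_torque': array([-0.04347132,  0.03408942, -0.00423823]), 'grip_force': 0.0, 'grip_width': 93.0439624116206}
scene [[0.61, 0.79, 0.0, -381.45], [0.6, -0.46, -0.65, -205.91], [-0.51, 0.4, -0.76, 1911.77], [0.0, 0.0, 0.0, 1.0]] [[611.5675698826396, 0.0, 319.11400575229794], [0.0, 611.5675698826396, 240.04322984448447], [0.0, 0.0, 1.0]]
side [[0.85, -0.53, -0.02, -437.43], [-0.34, -0.51, -0.79, 328.93], [0.41, 0.68, -0.62, 1153.7], [0.0, 0.0, 0.0, 1.0]] [[613.2274844141813, 0.0, 310.95898687748394], [0.0, 613.2274844141813, 244.95862552702422], [0.0, 0.0, 1.0]]
```

View pics/scene0.png

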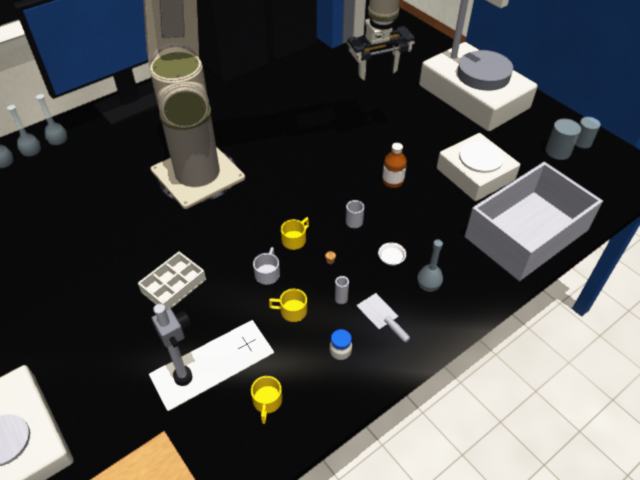

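View pics/side0.png

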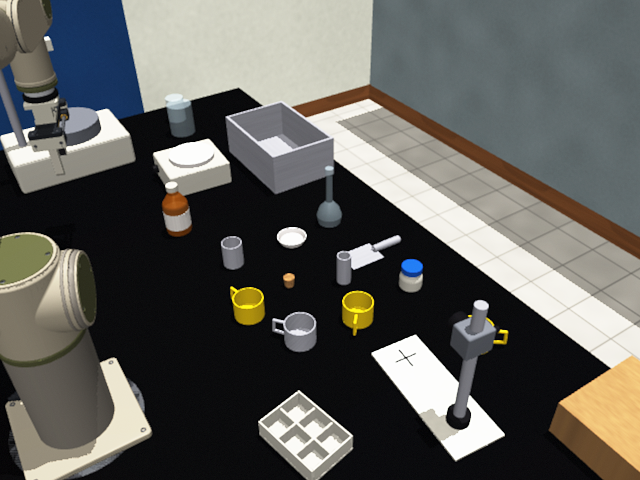

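The scene view shows the wide cup at (266,268), the middle cup at (355,213), the narrow cup at (342,290), the cross at (247,344) and the camera at (170,325). In the side view they are at (300,332), (232,252), (344,268), (405,357) and (473,335). Three yellow look-alike cups stand around them.

```bash
cat > m.py <<'E'
from h import *
from scipy.optimize import least_squares
D={n:np.load(n+".npz") for n in("scene","side")}
def pts(n,u,v,r,zmin=8,zmax=400):
    W=D[n]["W"][v-r:v+r,u-r:u+r].reshape(-1,3);return W[(W[:,2]>zmin)&(W[:,2]<zmax)]
def cup(n,u,v,r,rad,h,lo=0.3):
    P=pts(n,u,v,r); P=P[P[:,2]<h+12]
    # outer or inner wall: distance to nearest of rad, rad-3
    Q=P[(P[:,2]>h*lo)]
    x0=np.median(Q[:,:2],0)
    def f(p):
        d=np.hypot(*(Q[:,:2]-p).T);return np.minimum(abs(d-rad),abs(d-rad+3))
    best=min((least_squares(f,x0+[a,b],loss="soft_l1",f_scale=2) for a in(-12,0,12) for b in(-12,0,12)),key=lambda s:s.cost)
    print(n,best.x.round(1),"cost/pt",round(best.cost/len(Q),2),len(Q),"top",np.percentile(P[:,2],98).round(1),"bench",np.nanmedian(D[n]["W"][v-r-8:v+r+8,u-r-8:u+r+8,2][D[n]["W"][v-r-8:v+r+8,u-r-8:u+r+8,2]<8]).round(1))
if __name__=="__main__":
    for nm,a,b,rad,h in(("wide",(266,268,24),(300,332,26),34,50),("mid",(355,213,18),(232,252,20),25,64),("nar",(342,290,18),(344,268,20),17,76)):
        print(nm);cup("scene",*a,rad,h);cup("side",*b,rad,h)
    for n,u,v,r in(("scene",395,168,15),("scene",330,258,7),("scene",392,254,15),("scene",341,345,14),("scene",294,233,18),("scene",293,305,20),("scene",266,395,22),("scene",430,275,14),("scene",172,283,30),("side",249,305,22),("side",358,310,22),("side",289,281,8)):
        P=pts(n,u,v,r);print(n,u,v,P.mean(0).round(),P.min(0).round(),P.max(0).round())
    for n,u,v in(("scene",247,344),("side",405,357)):print("cross",D[n]["W"][v,u])
E
python3 m.py
```

```text
wide
scene [460.4 -50.8] cost/pt 5.15 487 top 52.7 bench 0.0
side [452.9 -51.8] cost/pt 1.67 858 top 52.1 bench 0.5
mid
scene [456.6 257.7] cost/pt 0.76 347 top 66.2 bench -0.0
side [450.5 257.5] cost/pt 0.64 503 top 65.1 bench 0.3
nar
scene [645.1  56.1] cost/pt 0.48 264 top 79.3 bench 0.1
side [638.9  55.5] cost/pt 0.54 366 top 77.3 bench 0.6
scene 395 168 [411. 448.  73.] [370. 425.   9.] [436. 497. 131.]
scene 330 258 [531. 110.  23.] [514.  99.   8.] [549. 127.  34.]
scene 392 254 [615. 261.  13.] [563. 219.   8.] [661. 302.  24.]
scene 341 345 [771. -49.  46.] [740. -71.   9.] [792. -20.  67.]
scene 294 233 [406.  80.  31.] [316.  41.   8.] [460. 140.  57.]
scene 293 305 [598. -67.  31.] [ 526. -107.    8.] [652. -23.  55.]
scene 266 395 [ 763. -260.   33.] [ 681. -299.    8.] [ 807. -224.   56.]
scene 430 275 [756. 263.  47.] [709. 237.   8.] [782. 326. 105.]
scene 172 283 [ 357. -277.   44.] [ 215. -397.    8.] [ 608. -195.  300.]
side 249 305 [399.  78.  32.] [366.  39.   8.] [435. 138.  55.]
side 358 310 [591. -68.  32.] [ 549. -115.    8.] [628. -30.  55.]
side 289 281 [521. 108.  22.] [510.  96.   8.] [536. 125.  31.]
cross [ 612.62152372 -216.56659212   10.20797145]
cross [ 606.25647263 -216.912572      7.48030911]
```

```bash
cat > s.py <<'E'
from h import *
from m import D,pts
for n,box in(("scene",(140,310,290,420)),("side",(360,325,515,470))):
    c=eyes.camera(n);f=c["frame"].astype(int);W=cloud(c);K=c["intrinsics"];M=np.linalg.inv(c["camera_from_world"])
    u0,v0,u1,v1=box;m=np.zeros((480,640),np.uint8)
    w=(f.min(2)>200);m[v0:v1,u0:u1]=w[v0:v1,u0:u1]*255
    v,u=np.nonzero(m)
    def ray(u,v,z):
        d=np.stack([(u-K[0,2])/K[0,0],(v-K[1,2])/K[1,1],np.ones(np.shape(u))],-1)@M[:3,:3].T
        return M[:3,3]+d*((z-M[2,3])/d[...,2])[...,None]
    P=ray(u,v,6.);r=cv2.minAreaRect(P[:,:2].astype(np.float32));print(n,"plate",r,"depth z",np.nanmedian(W[v,u,2]))
    # cross: dark pixels with white around
    cu,cv=(247,344) if n=="scene" else (405,357)
    g=f.sum(2)[cv-13:cv+14,cu-13:cu+14];vv,uu=np.mgrid[cv-13:cv+14,cu-13:cu+14]
    k=(g<330)&(cv2.dilate((g<330).astype(np.uint8),np.ones((1,1)))>0)
    lab=cv2.connectedComponents(k.astype(np.uint8),connectivity=8)[1];L=np.bincount(lab[9:18,9:18][k[9:18,9:18]]).argmax();s=lab==L
    print("cross px",uu[s].mean(),vv[s].mean(),s.sum(),ray(np.array([uu[s].min()/2+uu[s].max()/2]),np.array([vv[s].min()/2+vv[s].max()/2]),6.), ray(uu[s].mean(),vv[s].mean(),6.))
    # camera head: pts z 150..290
    Q=W[:, :].reshape(-1,3);Q=Q[(Q[:,2]>150)&(abs(Q[:,0]-600)<80)&(Q[:,1]<-200)&(Q[:,1]>-480)]
    print("head",len(Q),np.percentile(Q,[1,50,99],axis=0).round().tolist())
    H=Q
    for lo in range(150,310,10):
        q=Q[(Q[:,2]>=lo)&(Q[:,2]<lo+10)]
        if len(q)>3:print(lo,len(q),q.min(0)[:2].round(),q.max(0)[:2].round())
    # handle of wide
    Wd=pts(n,*((266,268,34) if n=="scene" else (300,332,36)),zmin=8,zmax=60)
    ctr=np.array([460.4,-50.8] if n=="scene" else [452.9,-51.8]);d=Wd[:,:2]-ctr;rr=np.hypot(*d.T);h=(rr>43)&(rr<68)
    a=d[h]/rr[h][:,None];print("handle",h.sum(),np.degrees(np.arctan2(*a.mean(0)[::-1])),rr[h].max())
    cv2.imwrite(f"pics/{n}z.png",cv2.resize(c["frame"][v0-60:v1,u0:u1,::-1],None,fx=3.2,fy=3.2)[:600])
E
python3 s.py
```

```text
scene plate ((521.3857421875, -303.9751281738281), (279.3145751953125, 271.55523681640625), 85.00411987304688) depth z 5.850873744624437Traceback (most recent call last):
  File "s.py", line 16, in <module>
    lab=cv2.connectedComponents(k.astype(np.uint8),connectivity=8)[1];L=np.bincount(lab[9:18,9:18][k[9:18,9:18]]).argmax();s=lab==L
                                                                        ~~~~~~~~~~~~~~~~~~~~~~~~~~~~~~~~~~~~~~~~~~~~~~~~^^
ValueError: attempt to get argmax of an empty sequence
```

```bash
python3 - <<'E'
s=open("s.py").read()
s=s.replace("    v,u=np.nonzero(m)\n","    lb,st_=cv2.connectedComponentsWithStats(m)[1:3];v,u=np.nonzero(lb==1+st_[1:,4].argmax())\n")
s=s.replace("(g<330)","(g<600)")
open("s.py","w").write(s)
E
python3 s.py
```

```text
scene plate ((601.4553833007812, -310.9866638183594), (279.3443603515625, 110.76519775390625), 85.08320617675781) depth z 5.834993139096923
cross px 246.0 344.0833333333333 36 [[ 607.57795445 -216.62699466    6.        ]] [ 608.96451119 -217.53913989    6.        ]
head 1100 [[573.0, -405.0, 154.0], [608.0, -383.0, 242.0], [643.0, -340.0, 298.0]]
150 24 [ 596. -396.] [ 611. -379.]
160 9 [ 602. -395.] [ 609. -387.]
190 7 [ 603. -404.] [ 624. -365.]
200 51 [ 573. -405.] [ 627. -341.]
210 66 [ 579. -405.] [ 643. -339.]
220 150 [ 578. -406.] [ 646. -339.]
230 188 [ 566. -405.] [ 645. -337.]
240 369 [ 569. -406.] [ 627. -338.]
250 34 [ 588. -396.] [ 624. -363.]
260 33 [ 594. -396.] [ 610. -376.]
270 35 [ 590. -396.] [ 610. -376.]
280 32 [ 596. -396.] [ 609. -375.]
290 100 [ 586. -396.] [ 610. -375.]
handle 27 123.75184504134742 66.12133035509466
side plate ((601.8892211914062, -269.282470703125), (194.95816040039062, 110.476806640625), 85.16834259033203) depth z 6.37060978427229
cross px 405.3703703703704 357.0925925925926 54 [[ 607.18100337 -217.54439615    6.        ]] [ 607.64902523 -216.54621216    6.        ]
head 2106 [[563.0, -405.0, 154.0], [583.0, -392.0, 238.0], [634.0, -339.0, 297.0]]
150 50 [ 579. -397.] [ 598. -379.]
160 54 [ 579. -398.] [ 599. -378.]
170 49 [ 580. -397.] [ 599. -381.]
180 18 [ 585. -397.] [ 596. -393.]
190 25 [ 564. -405.] [ 616. -366.]
200 172 [ 562. -406.] [ 618. -359.]
210 196 [ 562. -406.] [ 639. -334.]
220 247 [ 561. -407.] [ 641. -336.]
230 312 [ 562. -407.] [ 619. -336.]
240 562 [ 562. -406.] [ 619. -338.]
250 66 [ 571. -397.] [ 596. -380.]
260 66 [ 580. -398.] [ 597. -378.]
270 66 [ 579. -398.] [ 597. -377.]
280 68 [ 580. -397.] [ 598. -377.]
290 155 [ 580. -398.] [ 604. -375.]
handle 75 129.23891044338765 60.036073911728316
```

View pics/sidez.png

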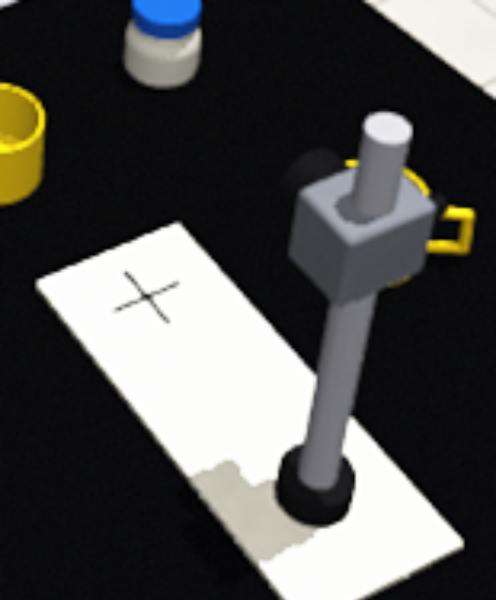

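The zoomed side view shows the stand: the cross at (147,297), and a grey head at (365,220) with its lens barrel at (312,175) on the cross side.

```bash
python3 - <<'E'
from h import *
D={n:np.load(n+".npz") for n in("scene","side")}
for n in D:
    Q=D[n]["W"].reshape(-1,3);f=D[n]["f"].reshape(-1,3).astype(int).sum(1)
    k=(Q[:,2]>185)&(Q[:,2]<310)&(abs(Q[:,0]-600)<60)&(Q[:,1]<-320)&(Q[:,1]>-420);Q=Q[k];f=f[k]
    print(n,np.histogram(Q[:,2],bins=np.arange(230,260,2)))
    print("post top",np.histogram(Q[:,2],bins=np.arange(290,304,2)))
    b=(Q[:,1]>-358);B=Q[b];print("barrel z",np.percentile(B[:,2],[1,5,50,95,99]).round(1),B[:,1].max(),len(B),"x",np.percentile(B[:,0],[2,50,98]).round(1))
E
```

```text
scene (array([ 23,  29,  46,  33,  40,  54,  85, 110,  89,  41,  13,   6,   5,
         6]), array([230, 232, 234, 236, 238, 240, 242, 244, 246, 248, 250, 252, 254,
       256, 258]))
post top (array([ 9, 21, 33, 21, 18,  0]), array([290, 292, 294, 296, 298, 300, 302]))
barrel z [210.2 217.4 234.9 241.8 243.1] -337.19280616288654 176 x [586.2 609.7 619.2]
side (array([ 46,  57,  46,  74,  80,  80,  83, 225, 159,  24,  15,  13,  15,
         8]), array([230, 232, 234, 236, 238, 240, 242, 244, 246, 248, 250, 252, 254,
       256, 258]))
post top (array([15, 14, 49, 67,  9,  0]), array([290, 292, 294, 296, 298, 300, 302]))
barrel z [211.6 219.1 237.1 241.  242.6] -335.4971115259183 203 x [575.4 585.5 606.2]
```

>>> send_rows --deltas "50 -50 20 0 93;100 -100 60 0 93;150 -150 80 0 93;200 -190 100 0 93;240 -230 100 0 93;270 -280 100 0 93;280 -317 100 0 93;280 -317 100 0 93;280 -317 100 0 93;280 -317 100 0 93"

```text
time_s: 1.25
ee_pos: [456.2, 253.4, 319.2]
tcp_rot: [0.149, 0.989, -0.0, 0.001]
wrist_force: [0.3, 1.6, 0.9]
grip_width: 92.8
grip_force: 0.0
```

```bash
python3 - <<'E'
from h import *
f,W,c=get("wrist");cv2.imwrite("pics/w1.png",f[...,::-1]);print(c["mount"].round(3).tolist(),c["intrinsics"][0,0])
E
```

```text
[[0.001, -0.958, -0.287, 79.178], [1.0, 0.001, -0.0, 0.025], [0.001, -0.287, 0.958, -165.141], [0.0, 0.0, 0.0, 1.0]] 364.3842348099855
```

View pics/w1.png

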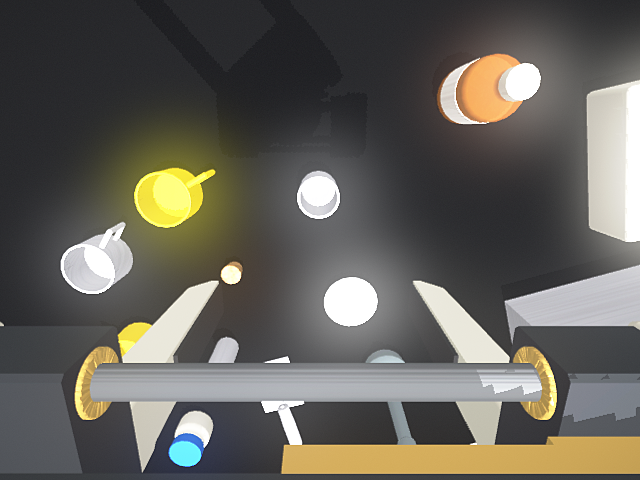

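The wrist view shows the middle cup at (318,195), the wide cup at (97,264) with its handle at (117,235), and a yellow cup at (170,197). The narrow cup at (225,350) is partly hidden.

```bash
cat > rim.py <<'E'
from h import *
from scipy.optimize import least_squares
G={"wide":((456.5,-51.3),34,50),"mid":((453.5,257.6),25,64),"nar":((642,55.8),17,76)}
def rim(W,ctr,rad,h,tol=5):
    Q=W.reshape(-1,3);d=np.hypot(*(Q[:,:2]-ctr).T);Q=Q[(d<rad+14)&(abs(Q[:,2]-h)<tol)]
    if len(Q)<15:return None
    s=least_squares(lambda p:np.hypot(*(Q[:,:2]-p).T)-rad+1.5,ctr,loss="soft_l1",f_scale=1.5)
    r=np.hypot(*(Q[:,:2]-s.x).T)
    return s.x.round(1),len(Q),"r med %.1f"%np.median(r),"z %.1f"%np.median(Q[:,2])
def handle(W,ctr):
    Q=W.reshape(-1,3);d=Q[:,:2]-ctr;r=np.hypot(*d.T);k=(r>42)&(r<66)&(Q[:,2]>6)&(Q[:,2]<56)
    d=d[k];a=np.degrees(np.arctan2(d[:,1],d[:,0]));return np.median(a).round(1),a.std().round(1),k.sum()
if __name__=="__main__":
    import sys
    for n in sys.argv[1:]:
        W=np.load(n+".npz")["W"]
        for k,(c,r,h) in G.items():
            x=rim(W,np.array(c),r,h);print(n,k,x)
            if k=="wide" and x:print("handle",handle(W,x[0]))
E
python3 rim.py wrist scene side
```

```text
wrist wide (array([458.4, -51.6]), 576, 'r med 32.3', 'z 48.6')
handle (np.float64(128.4), np.float64(2.0), np.int64(204))
wrist mid (array([454. , 257.6]), 352, 'r med 23.2', 'z 62.8')
wrist nar None
scene wide (array([460.1, -51.8]), 111, 'r med 32.4', 'z 48.4')
handle (np.float64(126.2), np.float64(90.0), np.int64(39))
scene mid (array([456.7, 258. ]), 69, 'r med 23.2', 'z 63.4')
scene nar (array([644.9,  55. ]), 56, 'r med 15.7', 'z 74.8')
side wide (array([454.2, -52.6]), 210, 'r med 32.2', 'z 48.9')
handle (np.float64(129.6), np.float64(35.6), np.int64(84))
side mid (array([450.6, 257.3]), 101, 'r med 23.4', 'z 62.7')
side nar (array([639.2,  55.2]), 71, 'r med 15.1', 'z 74.8')
```

>>> send_rows --deltas "30 -32 0 -8 93;60 -64 -20 -16 93;90 -97 -40 -24 93;120 -129 -60 -32 93;150 -162 -80 -34.8 93;175 -190 -98 -34.8 80;188 -202 -98 -34.8 70;188 -202 -98 -34.8 70;188 -202 -98 -34.8 70"

```text
time_s: 2.2
ee_pos: [641.4, 56.8, 220.5]
tcp_rot: [0.435, 0.9, 0.0, -0.0]
wrist_force: [-0.0, 0.9, 0.2]
grip_width: 70.6
grip_force: 0.0
```

```bash
python3 - <<'E'
from h import *
f,W,c=get("wrist");cv2.imwrite("pics/w2.png",f[...,::-1]);s=manip.get_state();print(s["ee_pos"],s["tcp_rot"],s["grip_width"])
E
python3 rim.py wrist
```

```text
[641.33062869  57.173798   221.00377945] [ 4.34846631e-01  9.00504467e-01  3.26235100e-04 -7.66870460e-05] 70.2412190516017
wrist wide (array([459.1, -52.2]), 1064, 'r med 32.2', 'z 48.7')
handle (np.float64(128.1), np.float64(1.9), np.int64(451))
wrist mid None
wrist nar (array([643.1,  55.2]), 418, 'r med 15.2', 'z 74.9')
```

>>> send_rows --deltas "1 0 -40 0 70;1 0 -80 0 70;1 0 -115 0 70;1 0 -140 0 70;1 0 -156 0 70;1 0 -156 0 70;1 0 -156 0 70"

```text
time_s: 2.95
ee_pos: [643.3, 56.1, 66.2]
tcp_rot: [0.435, 0.9, 0.0, 0.001]
wrist_force: [0.4, -0.2, 0.5]
grip_width: 69.9
grip_force: 0.0
```

```bash
python3 - <<'E'
from h import *
f,W,c=get("wrist");cv2.imwrite("pics/w3.png",f[...,::-1])
for i in range(3): print(manip.get_state()["ee_pos"].round(2),manip.get_state()["qpos"].round(4)); eyes.camera("side")
E
python3 rim.py wrist
```

```text
[644.03  55.89  66.96] [ 7.2000e-03  3.6330e-01  1.5003e+00  1.0000e-04  1.2749e+00 -6.6310e-01]
[644.35  55.66  67.26] [ 0.0069  0.3631  1.4999  0.      1.2748 -0.6631]
[644.32  55.52  67.14] [ 0.0067  0.3632  1.5     0.      1.2746 -0.6631]
wrist wide None
wrist mid None
wrist nar (array([642.8,  55.7]), 1536, 'r med 15.2', 'z 74.8')
```

View pics/w3.png

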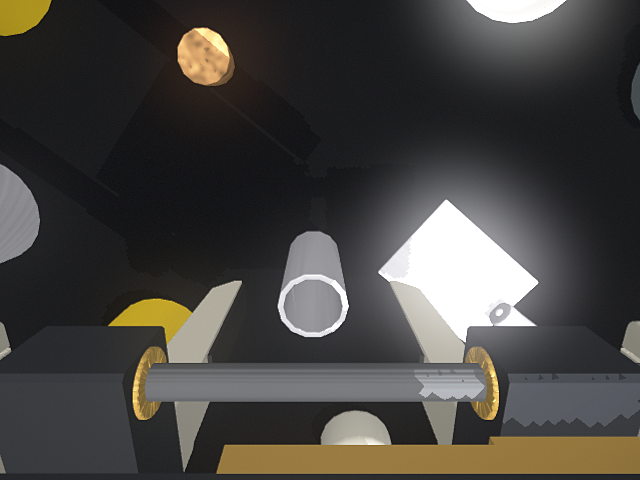

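The wrist view shows the narrow cup's rim at (313,305), centred between the finger tips (240,285) and (392,285).

>>> send_rows --deltas "-1 0 -3 0 70;-1 0 -3 0 50;-1 0 -3 0 30;-1 0 -3 0 25;-1 0 -3 0 25;-1 0 -3 0 25;-1 0 -3 0 25;-1 0 -3 0 25" --squeeze 15

```text
time_s: 3.95
ee_pos: [641.8, 55.3, 61.6]
tcp_rot: [0.435, 0.9, 0.0, 0.0]
wrist_force: [0.3, -0.4, -1.0]
grip_width: 34.1
grip_force: 15.0
```

```bash
python3 - <<'E'
from h import *
for i in range(4): s=manip.get_state();print(s["ee_pos"].round(2),s["time_s"],s["joint_vel"].round(3)); eyes.camera("side")
E
```

```text
[641.77  55.31  61.61] 3.95 [ 0.    -0.     0.001  0.001 -0.002 -0.001]
[641.78  55.31  61.64] 4.0 [-0.001  0.001 -0.001 -0.001  0.001  0.001]
[641.78  55.31  61.66] 4.05 [ 0.001 -0.     0.001  0.001  0.     0.001]
[641.76  55.34  61.63] 4.1 [-0.001  0.002 -0.001  0.001  0.001  0.   ]
```

>>> send_rows --deltas "0 0 0 0 45;0 0 0 0 45;0 0 3 0 45;0 0 3 0 45;0 0 3 0 45;0 0 3 0 45;0 0 3 0 25;0 0 3 0 25;0 0 3 0 25;0 0 3 0 25" --squeeze 20

```text
time_s: 5.15
ee_pos: [641.7, 55.4, 64.6]
tcp_rot: [0.435, 0.9, 0.0, -0.0]
wrist_force: [-1.1, 0.5, 0.8]
grip_width: 33.7
grip_force: 20.0
```

>>> send_rows --deltas "0 0 0 0 25;0 0 0 0 25;0 0 5 0 25;0 0 20 0 25;0 0 45 0 25;0 0 70 0 25;0 0 90 0 25;0 0 100 0 25;0 0 100 0 25;0 0 100 0 25"

```text
time_s: 6.15
ee_pos: [641.5, 55.3, 164.2]
tcp_rot: [0.436, 0.9, -0.0, -0.0]
wrist_force: [-0.4, -1.1, -0.6]
grip_width: 34.0
grip_force: 20.0
```

>>> send_rows --deltas "-10 11 0 0 25;-30 33 0 0 25;-55 60 0 0 25;-80 87 0 0 25;-105 114 0 0 25;-130 141 0 0 25;-155 168 0 0 25;-173 187 0 0 25;-183 197 0 0 25;-188 202 0 0 25"

```text
time_s: 7.15
ee_pos: [452.1, 258.1, 163.8]
tcp_rot: [0.435, 0.901, -0.001, -0.0]
wrist_force: [0.4, -0.5, -1.2]
grip_width: 34.1
grip_force: 20.0
```

>>> send_rows --deltas "0 0 0 0 25;0 0 0 0 25;0 0 0 0 25;0 0 0 0 25;0 0 0 0 25"

```text
time_s: 7.65
ee_pos: [454.1, 256.8, 164.6]
tcp_rot: [0.436, 0.9, -0.0, -0.0]
wrist_force: [0.0, -0.3, -0.6]
grip_width: 33.9
grip_force: 20.0
```

```bash
cat > look.py <<'E'
from h import *
from rim import *
import sys
s=manip.get_state();p=s["ee_pos"];print(p.round(2),s["tcp_rot"].round(4),s["grip_width"],s["grip_force"])
f,W,c=get("wrist")
cv2.imwrite(f"pics/{sys.argv[1]}.png",f[...,::-1])
for n in("wide","mid"):
    x=rim(W,np.array(G[n][0]),G[n][1],G[n][2]-1.2,4);print(n,x)
    if n=="wide" and x:print("handle",handle(W,x[0]))
for n,h in(("held nar",float(sys.argv[2])),):
    print(n,rim(W,p[:2],17,h,5))
E
python3 look.py w4 175
```

```text
[454.14 256.81 164.59] [ 4.359e-01  9.000e-01 -1.000e-04 -0.000e+00] 33.86041358299163 19.99830052256584
wide None
mid (array([454.2, 257.6]), 567, 'r med 23.3', 'z 62.9')
held nar (array([454.5, 257.2]), 2333, 'r med 15.6', 'z 174.9')
```

View pics/w4.png

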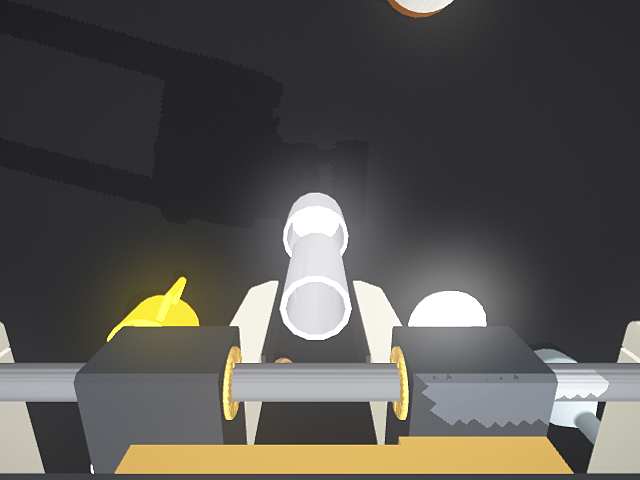

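The view shows the held narrow cup (rim at (315,308)) directly over the middle cup (rim at (315,225)). They are aligned within 1 mm.

>>> send_rows --deltas "0 0.5 -10 0 25;0 0.5 -25 0 25;0 0.5 -35 0 25;0 0.5 -45 0 25;0 0.5 -60 0 25;0 0.5 -75 0 25;0 0.5 -86 0 25;0 0.5 -90 0 25;0 0.5 -92 0 25;0 0.5 -93 0 25"

```text
time_s: 8.7
ee_pos: [454.0, 257.9, 71.9]
tcp_rot: [0.436, 0.9, 0.0, 0.0]
wrist_force: [0.2, -0.8, -1.2]
grip_width: 34.0
grip_force: 20.0
```

>>> send_rows --deltas "0 0 0 0 25;0 0 -1 0 25;0 0 -2 0 25;0 0 -3 0 25;0 0 -3.5 0 25;0 0 -4 0 25;0 0 -4 0 25;0 0 -4 0 25;0 0 -4 0 25;0 0 -4 0 25"

```text
time_s: 9.7
ee_pos: [453.7, 257.8, 67.6]
tcp_rot: [0.435, 0.9, -0.0, -0.0]
wrist_force: [0.5, -0.2, 0.1]
grip_width: 34.3
grip_force: 20.0
```

>>> send_rows --deltas "0 0 -0.5 0 25;0 0 -1 0 25;0 0 -1 0 25;0 0 -1 0 25;0 0 -1 0 25"

```text
time_s: 10.2
ee_pos: [454.1, 258.0, 67.4]
tcp_rot: [0.435, 0.9, 0.0, 0.0]
wrist_force: [-0.8, -0.5, 5.3]
grip_width: 34.0
grip_force: 20.0
```

>>> send_rows --deltas "0 0 0.8 0 25;0 0 0.8 0 40;0 0 0.8 0 55;0 0 0.8 0 70;0 0 0.8 0 75;0 0 0.8 0 75;0 0 0.8 0 75;0 0 0.8 0 75"

```text
time_s: 11.0
ee_pos: [453.8, 257.8, 67.4]
tcp_rot: [0.436, 0.9, 0.0, 0.0]
wrist_force: [0.1, 0.3, 0.6]
grip_width: 74.5
grip_force: 0.0
```

>>> send_rows --deltas "0 0 -5 0 75;0 0 -12 0 75;0 0 -17 0 75;0 0 -17 0 75;0 0 -17 0 75;0 0 -17 0 75;0 0 -17 0 75;0 0 -17 0 75"

```text
time_s: 11.8
ee_pos: [453.9, 257.9, 50.7]
tcp_rot: [0.435, 0.9, 0.0, 0.0]
wrist_force: [0.9, 0.6, 0.3]
grip_width: 75.2
grip_force: 0.0
```

```bash
python3 look.py w5 78
```

```text
[453.95 257.9   50.71] [4.355e-01 9.002e-01 2.000e-04 2.000e-04] 75.2478651408113 0.0
wide None
mid (array([453.6, 258. ]), 2934, 'r med 22.4', 'z 62.9')
held nar (array([454.7, 258.3]), 2079, 'r med 15.2', 'z 77.6')
```

>>> send_rows --deltas "0 0 0 0 60;0 0 0 0 50;0 0 0 0 40;0 0 0 0 40;0 0 0 0 40;0 0 0 0 40;0 0 0 0 40" --squeeze 30

```text
time_s: 12.55
ee_pos: [453.7, 257.8, 50.5]
tcp_rot: [0.435, 0.9, -0.0, -0.0]
wrist_force: [-1.7, -0.6, 2.0]
grip_width: 49.7
grip_force: 30.0
```

>>> send_rows --deltas "0 0 3 0 40;0 0 12 0 40;0 0 28 0 40;0 0 50 0 40;0 0 70 0 40;0 0 83 0 40;0 0 90 0 40;0 0 90 0 40;0 0 90 0 40;0 0 90 0 40"

```text
time_s: 13.55
ee_pos: [453.0, 257.5, 139.2]
tcp_rot: [0.435, 0.9, -0.001, -0.001]
wrist_force: [0.5, 0.1, -2.7]
grip_width: 49.3
grip_force: 30.0
```

>>> send_rows --deltas "0 -8 0 0 40;0 -28 0 0 40;0 -60 0 0 40;0 -100 0 0 40;2 -140 0 0 40;3 -180 0 0 40;4 -220 0 0 40;5 -255 0 0 40;5 -282 0 0 40;5 -300 0 0 40"

```text
time_s: 14.55
ee_pos: [458.0, -44.5, 139.9]
tcp_rot: [0.436, 0.9, -0.0, -0.0]
wrist_force: [0.4, 0.4, -2.3]
grip_width: 49.8
grip_force: 30.0
```

>>> send_rows --deltas "0 -6 0 0 40;0 -10 0 0 40;0 -10 0 0 40;0 -10 0 0 40;0 -10 0 0 40;0 -10 0 0 40;0 -10 0 0 40"

```text
time_s: 15.25
ee_pos: [458.8, -51.8, 140.4]
tcp_rot: [0.435, 0.9, -0.0, -0.0]
wrist_force: [-0.3, 0.3, -1.6]
grip_width: 49.6
grip_force: 30.0
```

```bash
python3 look.py w6 167; python3 - <<'E'
from rim import *
W=np.load("wrist.npz")["W"];print("held mid",rim(W,np.array([458.5,-52.]),25,152.8,5))
E
```

```text
[458.76 -51.81 140.44] [ 0.4352  0.9004 -0.     -0.    ] 49.641429407937764 29.998063556849957
wide (array([458.2, -52.5]), 807, 'r med 32.3', 'z 48.9')
handle (np.float64(129.5), np.float64(2.1), np.int64(293))
mid None
held nar (array([459.6, -51.1]), 2779, 'r med 15.5', 'z 167.6')
held mid (array([458.7, -50.9]), 3760, 'r med 22.6', 'z 152.9')
```

View pics/w6.png

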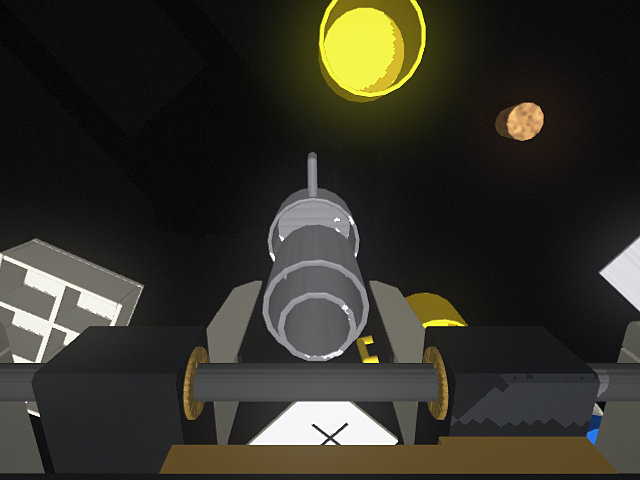

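The held pair (rims at (316,300)) is above the wide cup (rim at (313,240)). The handle at (312,175) points along the tool x axis, and the cross is at (330,436).

>>> send_rows --deltas "-0.5 -1 -8 0 40;-0.5 -1 -20 0 40;-0.5 -1 -32 0 40;-0.5 -1 -42 0 40;-0.5 -1 -55 0 40;-0.5 -1 -67 0 40;-0.5 -1 -76 0 40;-0.5 -1 -80 0 40;-0.5 -1 -82 0 40;-0.5 -1 -83 0 40"

```text
time_s: 16.3
ee_pos: [458.5, -53.3, 57.6]
tcp_rot: [0.435, 0.9, 0.0, 0.0]
wrist_force: [-0.8, 0.4, -1.8]
grip_width: 49.8
grip_force: 30.0
```

>>> send_rows --deltas "0 0 0 0 40;0 0 -1 0 40;0 0 -1.5 0 40;0 0 -2 0 40;0 0 -2.5 0 40;0 0 -3 0 40;0 0 -3 0 40;0 0 -3 0 40;0 0 -3 0 40;0 0 -3 0 40"

```text
time_s: 17.3
ee_pos: [458.2, -53.2, 54.4]
tcp_rot: [0.435, 0.9, 0.0, 0.0]
wrist_force: [-0.3, 0.5, -1.0]
grip_width: 49.8
grip_force: 30.0
```

>>> send_rows --deltas "0 0 -0.5 0 40;0 0 -1 0 40;0 0 -1 0 40;0 0 -1 0 40;0 0 -1 0 40;0 0 -1 0 40"

```text
time_s: 17.9
ee_pos: [458.5, -53.4, 54.4]
tcp_rot: [0.435, 0.9, -0.0, 0.0]
wrist_force: [-5.2, -0.1, 9.0]
grip_width: 49.8
grip_force: 30.0
```

>>> send_rows --deltas "0 0 0.8 0 40;0 0 0.8 0 50;0 0 0.8 0 70;0 0 0.8 0 93;0 0 0.8 0 93;0 0 0.8 0 93;0 0 0.8 0 93"

```text
time_s: 18.6
ee_pos: [458.2, -53.2, 54.2]
tcp_rot: [0.435, 0.9, -0.0, -0.0]
wrist_force: [-0.3, 0.1, -0.0]
grip_width: 85.2
grip_force: 0.0
```

>>> send_rows --deltas "0 0 30 0 93;0 0 70 0 93;0 0 100 0 93;0 0 110 0 93;0 0 110 0 93;0 0 110 0 93;0 0 110 0 93;0 0 110 0 93;0 0 110 0 93;0 0 110 0 93"

```text
time_s: 19.6
ee_pos: [457.9, -53.1, 163.6]
tcp_rot: [0.436, 0.9, -0.0, -0.001]
wrist_force: [-0.2, -0.0, -0.2]
grip_width: 92.9
grip_force: 0.0
```

```bash
python3 look.py w7 81.8;  python3 - <<'E'
from rim import *
W=np.load("wrist.npz")["W"];print("mid",rim(W,np.array([458.5,-53.]),25,66.8,4))
Q=W.reshape(-1,3)
for c in((458.2,-52.5),(458.7,-52.5),(458.2,-53)):
    d=Q[:,:2]-c;r=np.hypot(*d.T)
    for z0,z1 in((6,56),(38,50)):
        k=(r>42)&(r<68)&(Q[:,2]>z0)&(Q[:,2]<z1);a=np.degrees(np.arctan2(d[k,1],d[k,0]));print(c,np.median(a),a.mean(),r[k].max(),k.sum())
    k2=k;X=Q[k,:2];v=np.linalg.svd(X-X.mean(0))[2][0];print("line dir",np.degrees(np.arctan2(-abs(v[1])*-1,v[0]*np.sign(v[1]))))
E
```

```text
[457.91 -53.15 163.64] [ 4.355e-01  9.002e-01 -1.000e-04 -5.000e-04] 92.9263426461065 0.0
wide (array([458.3, -52.8]), 1267, 'r med 31.7', 'z 48.9')
handle (np.float64(129.6), np.float64(2.1), np.int64(260))
mid None
held nar (array([459.4, -53.2]), 684, 'r med 15.2', 'z 81.8')
mid (array([458.9, -53.2]), 1011, 'r med 22.8', 'z 66.9')
(458.2, -52.5) 129.70628755628138 129.72711525494455 62.977369219741306 253
(458.2, -52.5) 129.76704515073652 129.77653804834728 61.303301549097874 220
line dir 128.85591007392838
(458.7, -52.5) 130.10468112127774 130.1594173999778 63.297887435346105 260
(458.7, -52.5) 130.1843359841288 130.2181491714137 61.6281409862388 227
line dir 128.77160659621768
(458.2, -53) 129.39297077572562 129.37478031640714 63.362902739785966 261
(458.2, -53) 129.4284010512447 129.41395443600248 61.68525896944067 228
line dir 129.0386297271153
```

View pics/w7.png

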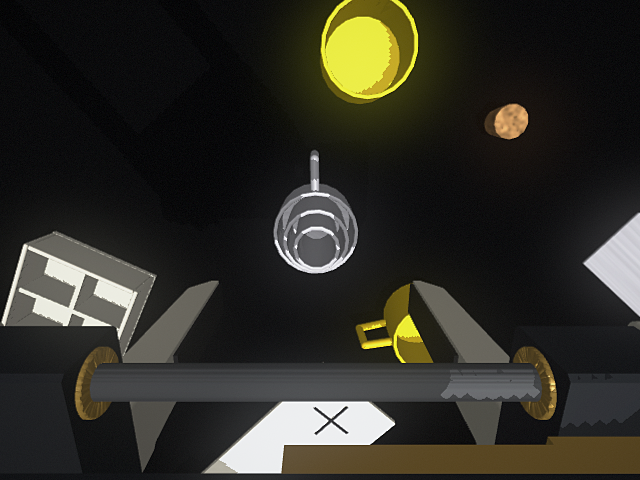

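The three cups are nested, with concentric rims at (316,240) and the handle at (315,170). The cross is visible at (331,420), the vial tray at (90,290) and a yellow cup at (405,325).

```bash
python3 - <<'E'
from h import *
D=np.load("wrist.npz");W=D["W"];f=D["f"].astype(int)
g=f.sum(2)[405:437,312:352];vv,uu=np.mgrid[405:437,312:352];k=g<400
lab=cv2.connectedComponents(k.astype(np.uint8))[1];n=np.bincount(lab[k]);L=lab[8:22,12:28][k[8:22,12:28]];L=np.bincount(L).argmax();s=lab==L
print(s.sum(),uu[s].min(),uu[s].max(),vv[s].min(),vv[s].max())
P=W[vv[s],uu[s]];print("cross",np.nanmean(P,0),np.nanmedian(P,0))
# obstacles near finger boxes
c=np.array([458.3,-52.9]);a=np.radians(38.4);e=np.array([np.cos(a),np.sin(a)]);m=np.array([-e[1],e[0]])
for n in("scene","side","wrist"):
    Q=np.load(n+".npz")["W"].reshape(-1,3);d=Q[:,:2]-c;A=abs(d@e);B=abs(d@m)
    k=(A>44)&(A<80)&(B<25)&(Q[:,2]>8)&(Q[:,2]<100);print(n,k.sum(),A[k].min() if k.any() else "",B[k].min() if k.any() else "")
    k=(A<105)&(B<60)&(Q[:,2]>88)&(Q[:,2]<140);print(" body",k.sum())
E
```

```text
201 314 347 406 434
cross [ 609.68729119 -216.67276658    5.78996156] [ 609.55257341 -217.07625031    5.78942267]
scene 1 55.50197113227029 1.182158065241133
 body 0
side 0  
 body 0
wrist 0  
 body 0
```

>>> send_rows --deltas "0 0 -30 0 93;0 0 -65 0 93;0 0 -100 0 93;0 0 -125 0 93;0 0 -142 0 93;0 0 -150 0 93;0 0 -152 0 93;0 0 -152 0 93;0 0 -152 0 93;0 0 -152 0 93"

```text
time_s: 20.65
ee_pos: [459.2, -53.4, 13.3]
tcp_rot: [0.435, 0.9, 0.0, 0.001]
wrist_force: [0.4, -0.1, -0.0]
grip_width: 93.3
grip_force: 0.0
```

>>> send_rows --deltas "0 0 0 0 80;0 0 0 0 70;0 0 0 0 60;0 0 0 0 60;0 0 0 0 60;0 0 0 0 60;0 0 0 0 60" --squeeze 35

```text
time_s: 21.35
ee_pos: [458.2, -53.2, 12.3]
tcp_rot: [0.435, 0.9, -0.0, -0.0]
wrist_force: [-0.6, 0.0, 2.6]
grip_width: 68.7
grip_force: 35.0
```

>>> send_rows --deltas "0 0 3 0 60;0 0 10 0 60;0 0 25 0 60;0 0 45 0 60;0 0 70 0 60;0 0 95 0 60;0 0 120 0 60;0 0 140 0 60;0 0 155 0 60;0 0 165 0 60"

```text
time_s: 22.35
ee_pos: [458.5, -53.2, 178.5]
tcp_rot: [0.435, 0.9, 0.0, 0.001]
wrist_force: [-0.6, 0.0, -3.3]
grip_width: 68.7
grip_force: 35.0
```

>>> send_rows --deltas "5 -5 10 -2 60;15 -16 20 -6 60;30 -33 25 -12 60;50 -55 28 -18 60;70 -76 31 -24 60;90 -98 31 -30 60;110 -120 31 -36 60;128 -140 31 -40 60;142 -155 31 -43 60;150 -163.5 31 -44 60"

```text
time_s: 23.35
ee_pos: [608.6, -218.4, 206.5]
tcp_rot: [0.743, 0.67, -0.001, -0.001]
wrist_force: [0.1, 0.0, -3.8]
grip_width: 68.7
grip_force: 35.0
```

>>> send_rows --deltas "0 0 0 0 60;0 0 0 0 60;0 0 0 0 60;0 0 0 0 60;0 0 0 0 60;0 0 0 0 60;0 0 0 0 60;0 0 0 0 60;0 0 0 0 60"

```text
time_s: 24.25
ee_pos: [608.2, -216.7, 208.3]
tcp_rot: [0.741, 0.672, 0.0, 0.0]
wrist_force: [0.1, -0.9, -2.9]
grip_width: 68.6
grip_force: 35.0
```

```bash
cat > fin.py <<'E'
from h import *
from rim import *
from scipy.optimize import least_squares
s=manip.get_state();p=s["ee_pos"];print(p.round(2),s["tcp_rot"].round(4),s["grip_width"],s["grip_force"])
for n in("wrist","scene","side"):
    f,W,c=get(n);cv2.imwrite(f"pics/f_{n}.png",f[...,::-1])
    for nm,r,z in(("wide",34,246),("mid",25,264),("nar",17,279)):
        print(n,nm,rim(W,p[:2],r,z-(1.2 if n=="wrist" else 0),5))
    Q=W.reshape(-1,3)
    d=Q[:,:2]-p[:2];rr=np.hypot(*d.T);h=(rr>42)&(rr<67)&(Q[:,2]>200)&(Q[:,2]<244)&(abs(np.degrees(np.arctan2(d[:,1],d[:,0]))-85)<25);X=Q[h,:2]
    if len(X)>5:print("handle",np.degrees(np.arctan2(*np.median(d[h],0)[::-1])).round(1),h.sum(),np.median(X,0))
a=cv2.imread("pics/f_side.png")[150:450,300:560];cv2.imwrite("pics/f_sz.png",cv2.resize(a,None,fx=2,fy=2))
E
python3 fin.py
```

```text
[ 608.24 -216.69  208.29] [0.741  0.6715 0.     0.    ] 68.576175908896 34.999318197369576
wrist wide (array([ 609.3, -215.9]), 6189, 'r med 32.5', 'z 244.6')
wrist mid (array([ 609.4, -217.3]), 4550, 'r med 23.6', 'z 262.7')
wrist nar (array([ 610.3, -216.3]), 3100, 'r med 15.2', 'z 277.1')
handle 84.3 1180 [ 613.64651524 -162.60930656]
scene wide (array([ 610. , -214.4]), 47, 'r med 32.9', 'z 245.2')
scene mid (array([ 619. , -219.9]), 38, 'r med 23.3', 'z 263.9')
scene nar (array([ 612.7, -216.7]), 32, 'r med 15.2', 'z 277.7')
side wide (array([ 609.8, -212.6]), 301, 'r med 33.2', 'z 245.2')
side mid (array([ 609. , -214.3]), 232, 'r med 23.8', 'z 263.0')
side nar (array([ 606.7, -216.8]), 85, 'r med 15.3', 'z 277.4')
```

View pics/f_sz.png

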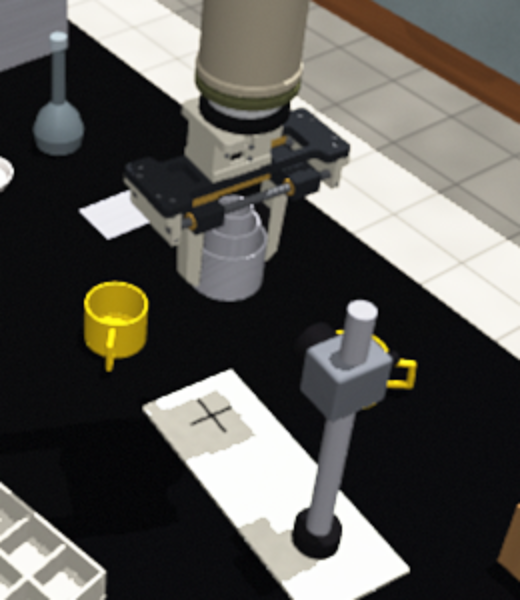

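The view shows the nest held upright in front of the lens, above the cross at (212,415). It measures within about 1 mm of target, so I'll make a small trim and hand in.

>>> send_rows --deltas "0 -0.7 0 0 60;0 -0.7 0 0 60;0 -0.7 0 0 60;0 -0.7 0 0 60;0 -0.7 0 0 60;0 -0.7 0 0 60;0 -0.7 0 0 60;0 -0.7 0 0 60"

```text
time_s: 25.2
ee_pos: [608.2, -217.4, 208.2]
tcp_rot: [0.741, 0.671, -0.0, 0.0]
wrist_force: [-0.6, 0.1, -3.6]
grip_width: 68.5
grip_force: 35.0
```

```bash
python3 -c "
from workcell import manip
s=manip.get_state();print(s['ee_pos'],s['joint_vel'].round(3),s['grip_force']);print(manip.sign_off())"
```

```text
[ 608.23773585 -217.39931007  208.24147952] [-0.    -0.001 -0.001  0.    -0.003 -0.002] 34.99923761934042
the job is handed in; nothing more can be done
None
```

The three cups are nested and held steady in front of the inspection camera, within about 1–2 mm of the view point with the handle pointing away to within about 1°; the job was handed in at 25.2 s, and the verdict was not shown.

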